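Find the loose bolt on the heated block and hold its cap open

TASK

First check the heated block's temperature: pick up the infrared thermometer, hold its nose steady and square at the round disc on the block's front, a few centimetres away, for a good second, then lay the thermometer back down flat on the bench. Tap the capped bolts on top of the block to find the one loose bolt (it sinks about a centimetre and stays down), and leave the tight bolts' caps shut. Finally swing the sunken bolt's cap well open by its T-shaped tongue, some 60 degrees, and finish while still holding it open and still, without disturbing the other things on the bench.

Things in the scene. Friction and masses are not known exactly. Their poses are not given: they have to be found in the camera images.
- block: Heated block, fixed: aluminium box 110 (its x) x 270 (its y) x 75 mm high with a white skirt. Origin: centre of its underside; its x points from its front face (towards the robot) to its back. On top three identical grey-capped bolts stand 80 mm apart in a row along its y. One, a different one each time, is loose; it cannot be seen which.
- spot (a point): Centre of the matte round measuring disc (28 mm across) in the middle of the block's front face, 52 mm above the bench; axes as the block's. It is read when it lies within 12 mm of the thermometer's centre line, 20 to 100 mm ahead of the nose tip, the thermometer square to the block's face within 0.3 rad and held still for a second.
- thermometer: Infrared thermometer, about 120 g, 130 mm long: white square bar (90 long, 26 wide, 26 high) with a grey round nose (20 mm thick, front 38 mm). Lies flat, left or right of the middle, nose roughly away from the robot. Origin: underside, 65 mm behind the nose tip; x runs along it out of the nose, z up; the centre line is 13 mm above the origin.
- crown_left (a point): Centre of the top face of the left (block's +y) bolt's round grey cap (38 mm across, top 111 mm above the bench): the place to tap, pressing straight down.
- tongue_left (a point): Middle of the left (block's +y) cap's lifting tongue, a T: its round crossbar along the block's y (26 mm long with rounded ends, 12 mm thick) to be pinched end to end, centred here, 40 mm in front of the crown point, 64 mm in front of the hinge axis and 3 mm above it (axis along the block's y, sinks with the bolt). 27 mm free height under it, 17 when sunk; 54 mm free between crossbars.
- bolt_left (a joint): How far the left (block's +y) bolt has sunk, m: 0 standing, 0.010 fully down. A tight bolt does not give. The loose one sinks, cap, collar and all, when pressed with more than about 8 N, and stays down.
- cap_left (a joint): Opening angle of the left (block's +y) cap, rad: 0 shut, 1.4 at its stop. The tongue swings up and back about the hinge. A weak spring (under 1 N at the tongue) shuts the cap when it is let go.
- crown_mid (a point): Centre of the top face of the middle bolt's round grey cap (38 mm across, top 111 mm above the bench): the place to tap, pressing straight down.
- tongue_mid (a point): Middle of the middle cap's lifting tongue, a T: its round crossbar along the block's y (26 mm long with rounded ends, 12 mm thick) to be pinched end to end, centred here, 40 mm in front of the crown point, 64 mm in front of the hinge axis and 3 mm above it (axis along the block's y, sinks with the bolt). 27 mm free height under it, 17 when sunk; 54 mm free between crossbars.
- bolt_mid (a joint): How far the middle bolt has sunk, m: 0 standing, 0.010 fully down. A tight bolt does not give. The loose one sinks, cap, collar and all, when pressed with more than about 8 N, and stays down.
- cap_mid (a joint): Opening angle of the middle cap, rad: 0 shut, 1.4 at its stop. The tongue swings up and back about the hinge. A weak spring (under 1 N at the tongue) shuts the cap when it is let go.
- crown_right (a point): Centre of the top face of the right (block's -y) bolt's round grey cap (38 mm across, top 111 mm above the bench): the place to tap, pressing straight down.
- tongue_right (a point): Middle of the right (block's -y) cap's lifting tongue, a T: its round crossbar along the block's y (26 mm long with rounded ends, 12 mm thick) to be pinched end to end, centred here, 40 mm in front of the crown point, 64 mm in front of the hinge axis and 3 mm above it (axis along the block's y, sinks with the bolt). 27 mm free height under it, 17 when sunk; 54 mm free between crossbars.
- bolt_right (a joint): How far the right (block's -y) bolt has sunk, m: 0 standing, 0.010 fully down. A tight bolt does not give. The loose one sinks, cap, collar and all, when pressed with more than about 8 N, and stays down.
- cap_right (a joint): Opening angle of the right (block's -y) cap, rad: 0 shut, 1.4 at its stop. The tongue swings up and back about the hinge. A weak spring (under 1 N at the tongue) shuts the cap when it is let go.
- dish: Bystander, not to be disturbed: flat clear dish, 84 mm across, 14 mm high. Origin: centre of its underside.
- spatula: Bystander, not to be disturbed: steel spatula, 170 mm, lying crosswise in front of the robot. Origin: in its length.
- beaker: Bystander, not to be disturbed: glass beaker, 72 mm across, 90 mm high. Origin: centre of its underside.
- flask: Bystander, not to be disturbed: amber conical flask, 92 mm across, 140 mm high. Origin: centre of its underside.
- bottle: Bystander, not to be disturbed: amber bottle, 60 mm across, 130 mm high. Origin: centre of its underside.
- jar: Bystander, not to be disturbed: white jar, 48 mm across, 60 mm high. Origin: centre of its underside.
- vial: Bystander, not to be disturbed: small amber jar, 32 mm across, 50 mm high. Origin: centre of its underside.
Not all that is in view belongs to the job. What is shaped like the thermometer but purple is not meant.

How it is judged:
On the way, in this order (a step that is already met when the one before it is completed fails the run):
1. the held thermometer points steadily at the disc (y of spot in the frame of thermometer between -0.012 and 0.012 m and z of spot in the frame of thermometer between 0.001 and 0.025 m and x of spot in the frame of thermometer between 0.085 and 0.165 m and angle between the x axis of thermometer and the x axis of block, either way round below 0.3 rad and linear speed of thermometer below 0.03 m/s and contact force between the fingers and thermometer above 0.5 N), for 0.8 s.
2. the loose bolt has been tapped down (value of joint any of bolt_left, bolt_mid, bolt_right above 0.006 m), for 0.1 s.
At the end, for the whole second after the job is handed in: The fingers hold the cap of the loose, sunken bolt (still at least 4 mm down) open by at least 0.7 rad (40 degrees) and still; the other two caps are shut (under 0.15 rad); the thermometer lies flat and at rest on the bench, let go and not touching the block (((value of joint bolt_left above 0.004 m and value of joint cap_left above 0.7 rad and velocity of joint cap_left between -0.15 and 0.15 rad/s and value of joint each of cap_mid, cap_right below 0.15 rad and value of joint each of bolt_mid, bolt_right below 0.004 m) or (value of joint bolt_mid above 0.004 m and value of joint cap_mid above 0.7 rad and velocity of joint cap_mid between -0.15 and 0.15 rad/s and value of joint each of cap_left, cap_right below 0.15 rad and value of joint each of bolt_left, bolt_right below 0.004 m) or (value of joint bolt_right above 0.004 m and value of joint cap_right above 0.7 rad and velocity of joint cap_right between -0.15 and 0.15 rad/s and value of joint each of cap_left, cap_mid below 0.15 rad and value of joint each of bolt_left, bolt_mid below 0.004 m)) and contact force between the fingers and block above 0.3 N and height (world z) of thermometer below 0.01 m and angle between thermometer's own z axis and vertical below 0.15 rad and linear speed of thermometer below 0.02 m/s and contact force between the fingers and thermometer below 0.05 N and contact force between thermometer and block below 0.05 N); the arm keeps its last pose, push and grip.
It fails at once if the cap of a bolt that has not sunk is opened (over 0.3 rad) ((value of joint cap_left above 0.3 rad and value of joint bolt_left below 0.004 m) or (value of joint cap_mid above 0.3 rad and value of joint bolt_mid below 0.004 m) or (value of joint cap_right above 0.3 rad and value of joint bolt_right below 0.004 m)).
It fails at once if a bystander is moved more than 50 mm or knocked over (distance of any of dish, spatula, beaker, flask, bottle, jar, vial from where it was at the start of the episode above 0.05 m or angle between any of dish, beaker, flask, bottle, jar, vial's own z axis and vertical above 0.6 rad).
It also fails if it takes over 61 s, if anything falls off the work surface, if the arm or the gripper's body presses on something with over 40 N, if the wrist force passes 120 N, or if a joint passes its speed limit or range.

ROBOT

A 6-joint arm with a two-finger parallel gripper is mounted at the origin on the work surface. World frame = base frame: x ahead of the robot, y to its left, z up, the work surface at z = 0. Lengths are in m, angles in rad, forces in N, time in s.
With the tool pointing down it reaches from about 0.35 to 0.975 m from the base axis. Payload 4.9 kg.
Tool frame: the origin (TCP) lies at the very end of the fingers, on their centre line; the grasp point (between the pads) lies 19 mm behind it (ctrl.grasp_offset is the distance from the TCP to the grasp point, in m); y points along the fingers, z is the direction in which the jaws open and shut, and the axes are right-handed (so a half turn about y gives the same grasp; the last joint's range is limited). The gripper opens to 85 mm and grips with 20 to 120 N. Pads are 22 mm wide; open, the fingers measure 114 mm over their backs; the gripper's body (76 mm by 85 mm) begins 54 mm behind the grasp point. The pads swing forward as they close: fully open they stand 13 mm farther back than shut.
Start: joints at [-1.244, 0.053, 1.613, -0, 1.476, -0.119], TCP at [0.269, -0.564, 0.231] pointing down, gripper open.
Joint ranges: [-3.01, 3.01], [-1.01, 2.22], [0.06, 2.58], [-1.02, 4.17], [0.09, 2.62], [-3.14, 3.14]. Speed limits (rad/s): [2.57, 2.57, 3.14, 3.14, 3.14, 3.14].

INTERFACE

Orientations are given as a rotation vector (axis times angle).
In Python, from station import ctrl, eyes, finish_job, find_in, regions_of, pinpoint gives the robot as it stands.
- The arm moves only by the tool play_rows, never from a script. Its argument "moves" is a list of rows, each an object of numbers: "x", "y", "z": the shift along the world's x, y, z in cm; "turn": the turn about the world's z in degrees; "jaw": the finger opening in cm, from 0 to 8.54. A call has 1 to 8 rows; each row shifts and turns the commanded pose from where the row before left it; what a row does not reach is not made up. A row lasts 1/12 s, in which the tool goes at most 41.7 mm and 7.16 degrees, less where a joint would pass 70% of its speed; a pose out of reach is approached as far as the arm can. A call is refused whole if a number of a shift passes 4.17 or a number of a turn 7.16, either way. A call with a gripper value outside its range is refused whole. The fingers move at their own pace and stop on an object; "squeeze" is the grip in N (left out, the last holds). Time passes only in rows, so rows that do not move let the fingers close. It gives the time, the measured TCP pose, the force and the opening at its end, in the units of the state.
- ctrl.get_obs(): the state, without advancing time (a new reading comes with each control period).
- eyes.get_image(name): name is "scene" or "top" or "wrist"; returns a dict with "img" (384x512x3 uint8, red, green, blue), "camera_matrix" (3x3 intrinsics, pixels), "D" ([k1, k2, p1, p2, k3] as OpenCV has them; the pictures are not rectified), "cam_to_world" (4x4, takes a point from camera to world coordinates). Camera axes: x right, y up, looking along -z (the intrinsics and any distortion apply to the point x, -y, -z); pixel columns grow to the right and rows downward; lengths in m; the calibration is good to about 2 mm. A picture is of the moment at which its call begins. There is no depth.
- finish_job(): hands the job in, once; it reports no verdict.
Trained networks look in the newest picture that a camera, given by its name, has taken for a name from the list of things; names that differ only in an ending like _2 or _b are one class to them, and where a whole thing is asked for, a point or a joint stands for the part that bears it (a point fixed in the world has none). Each returns a list of dicts, best first, with "score" (0 to 1); they miss things now and then, are a little off and sometimes report something else, mostly with a low value. They report only what shows in the picture. A call takes as long as a camera call. They do not tell look-alikes from the thing itself.
- find_in(camera, query): "point" ([column, row] in pixels, amid what is visible of it).
- regions_of(camera, query): "pixels" (384x512 bool, what is visible of it) and "point" ([column, row] in pixels, amid what is visible of it).
- pinpoint(camera, query): "point" ([column, row] in pixels: a listed point, or the origin of a listed thing).
The state is a dict: "t": time; "q": joint angles; "dq": joint speeds; "effort": joint torques, N m; "tool_pos": TCP position; "tool_rot": TCP orientation; "contact_force": force on the tool from outside, world axes, zero at the start; "wrist_torque": the same for the moment, N m; "opening": finger opening in m.
Only numpy, scipy, OpenCV 4.12 (cv2) and the standard library are available. Lean on these libraries where they do the work, as an engineer would, in place of code of your own. Each camera call takes 0.05 s, during which the arm holds its last target.

## Working session

There is one attempt and no reset: what is moved stays moved. The work goes in short steps, Python scripts to look and compute and a tool call to move; the robot and the scene stay as the last step left them, time stands still between calls to the robot, and variables do not carry over. Pictures are saved under pics/ and viewed, and the job is handed in when it is done.

Besides the shell and the picture viewer there is one more tool, called after "Request:" as a command line: name --argument value ..., lists and objects as JSON in quotes. play_rows: Moves the arm, as the interface text tells. Its arguments: {"type":"object","properties":{"moves":{"type":"array"},"squeeze":{"type":"number"}},"required":["moves"]}

```bash
ls; mkdir -p pics
cat > h.py <<'E'
from station import ctrl, eyes, finish_job, find_in, regions_of, pinpoint
import numpy as np, cv2
from scipy.spatial.transform import Rotation as R
def ray(im,p):
    K=np.array(im["camera_matrix"],float);D=np.array(im["D"],float)
    u=cv2.undistortPoints(np.array([[p]],float),K,D)[0,0]
    T=np.array(im["cam_to_world"]); d=T[:3,:3]@np.array([u[0],-u[1],-1.]); return T[:3,3],d/np.linalg.norm(d)
def onz(im,p,z):
    o,d=ray(im,p); return o+d*(z-o[2])/d[2]
def proj(im,P):
    T=np.linalg.inv(np.array(im["cam_to_world"])); c=T[:3,:3]@np.array(P,float)+T[:3,3]
    return cv2.projectPoints(np.array([[c[0],-c[1],-c[2]]]),np.zeros(3),np.zeros(3),np.array(im["camera_matrix"],float),np.array(im["D"],float))[0][0,0]
def tri(rays):
    A=np.zeros((3,3));b=np.zeros(3)
    for o,d in rays:
        M=np.eye(3)-np.outer(d,d);A+=M;b+=M@o
    return np.linalg.solve(A,b)
def save(im,n,s=1.5):
    cv2.imwrite("pics/"+n,cv2.resize(cv2.cvtColor(im["img"],cv2.COLOR_RGB2BGR),None,fx=s,fy=s))
def state():
    o=ctrl.get_obs(); 
    print("t",round(o["t"],2),"pos",np.round(o["tool_pos"],4),"rot",np.round(o["tool_rot"],3),"F",np.round(o["contact_force"],1),"op",round(float(o["opening"]),4)); print(np.round(R.from_rotvec(o["tool_rot"]).as_matrix(),3)); return o
E
python3 - <<'E'
from h import *
o=state(); print(ctrl.grasp_offset)
I={c:eyes.get_image(c) for c in("scene","top","wrist")}
for c in I: save(I[c],c+"0.png")
for q in "block spot thermometer crown_left crown_mid crown_right tongue_left tongue_mid tongue_right dish spatula beaker flask bottle jar vial".split():
  for c in("scene","top"):
    for r in pinpoint(c,q)[:3]:
        print(q,c,np.round(r["point"],1),round(r["score"],2),np.round(onz(I[c],r["point"],{"sp":.052,"cr":.111,"to":.09}.get(q[:2] if q!="spatula" else "",0)),3))
E
```

```text
pics
t 0.0 pos [ 0.2693 -0.5633  0.23  ] rot [-0.448  1.976 -1.972] F [-0.6 -0.4  0.7] op 0.0852
[[-0.902 -0.001  0.431]
 [-0.431  0.002 -0.902]
 [-0.    -1.    -0.002]]
0.0187
block scene [226.5 225.1] 0.74 [ 0.632 -0.068  0.   ]
block top [254.3 169.3] 0.65 [ 0.625 -0.072  0.   ]
spot scene [234.5 199.5] 0.75 [ 0.576 -0.086  0.052]
spot top [258.2 184. ] 0.95 [ 0.569 -0.083  0.052]
spot top [110.1 206.1] 0.46 [0.508 0.383 0.052]
thermometer scene [197.8 105.7] 0.74 [ 0.329 -0.51   0.   ]
thermometer scene [229.7 155.5] 0.66 [ 0.431 -0.249  0.   ]
thermometer scene [236.4 126.9] 0.6 [ 0.317 -0.326  0.   ]
thermometer top [390.7 260.3] 0.65 [ 0.32 -0.51  0.  ]
thermometer top [335.2 266.6] 0.63 [ 0.305 -0.326  0.   ]
thermometer top [306.5 224.2] 0.56 [ 0.443 -0.237  0.   ]
crown_left scene [249.  217.2] 0.5 [0.622 0.013 0.111]
crown_left top [229.2 166.4] 0.71 [0.616 0.004 0.111]
crown_mid scene [224.1 203.1] 0.71 [ 0.633 -0.067  0.111]
crown_mid top [255.5 161.8] 0.6 [ 0.628 -0.074  0.111]
crown_right scene [201.2 193.2] 0.7 [ 0.65  -0.136  0.111]
crown_right top [282.5 154. ] 0.76
[... 894 characters left out ...]
6 251.9] 0.79 [ 0.359 -0.014  0.   ]
spatula top [259.7 183.3] 0.47 [ 0.578 -0.089  0.   ]
beaker scene [358.8 301.8] 0.76 [0.575 0.344 0.   ]
beaker top [129.4 188. ] 0.79 [0.571 0.338 0.   ]
flask scene [143.5 180. ] 0.59 [ 0.685 -0.382  0.   ]
flask top [351.6 155. ] 0.81 [ 0.668 -0.395  0.   ]
flask top [259.  183.6] 0.38 [ 0.578 -0.087  0.   ]
flask top [230.4 164.8] 0.21 [0.641 0.006 0.   ]
bottle scene [333.2 343.2] 0.72 [0.703 0.355 0.   ]
bottle top [123.  148.3] 0.73 [0.704 0.362 0.   ]
jar scene [390.2 302.4] 0.69 [0.524 0.405 0.   ]
jar top [109.1 208.6] 0.75 [0.504 0.405 0.   ]
vial scene [189.5 142.1] 0.7 [ 0.476 -0.395  0.   ]
vial top [283.9 166.3] 0.29 [ 0.633 -0.169  0.   ]
```

View pics/top0.png

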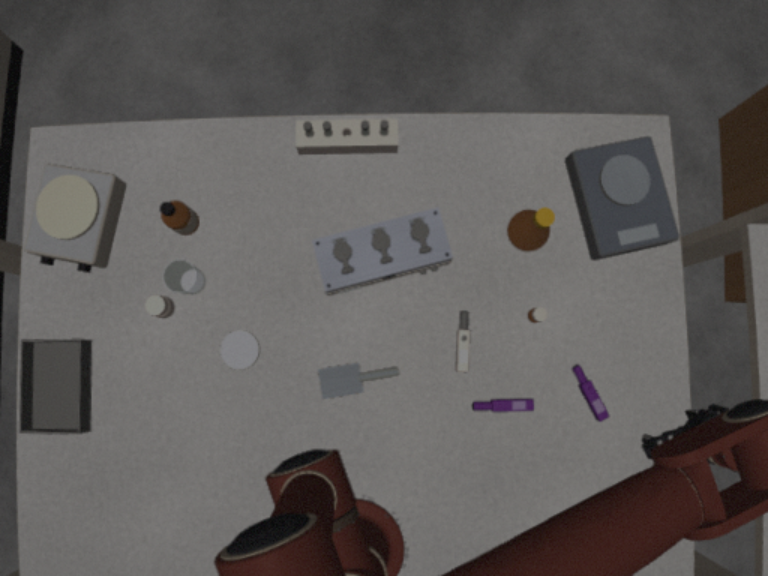

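View pics/scene0.png

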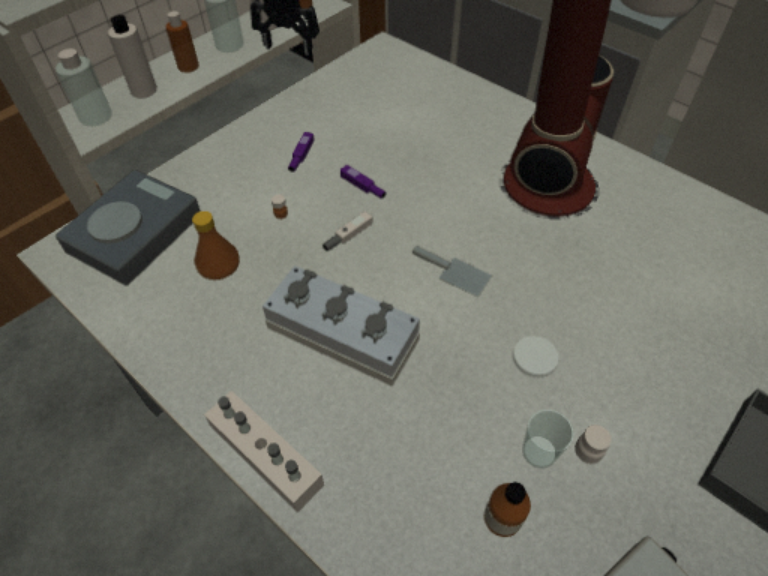

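View pics/wrist0.png

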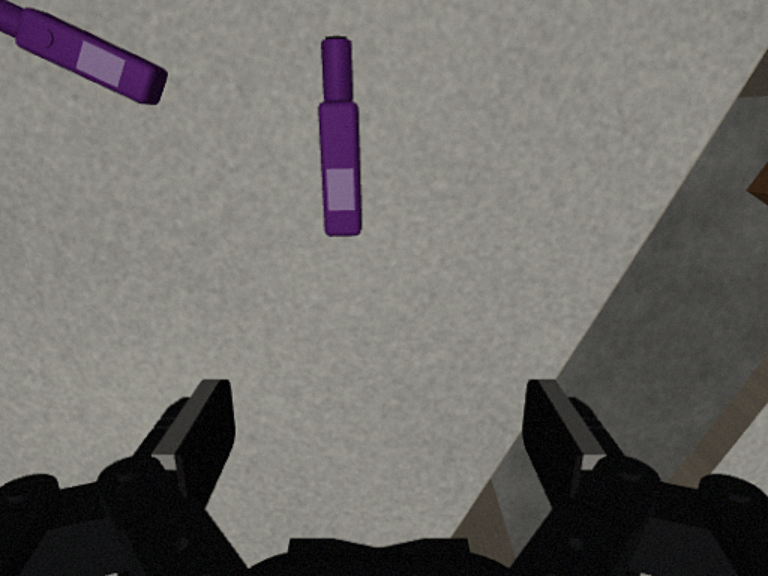

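Candidates for the thermometer: the white bar at top (308,228), and purple look-alikes at top (335,270) and (393,261). I choose the white one and check it in a crop.

Run:
```python
from h import *
I={c:eyes.get_image(c) for c in("scene","top")}
im=I["top"]["img"]; cv2.imwrite("pics/crop1.png",cv2.resize(cv2.cvtColor(im[190:290,250:420],cv2.COLOR_RGB2BGR),None,fx=4.5,fy=4.5,interpolation=cv2.INTER_CUBIC))
for c in I:
  for r in regions_of(c,"thermometer"):
    ys,xs=np.nonzero(r["pixels"]); 
    W=np.array([onz(I[c],(x,y),.02)[:2] for x,y in zip(xs,ys)]); m=W.mean(0); u,s,v=np.linalg.svd(W-m); a=v[0]*np.sign(v[0][0]); p=(W-m)@a
    print(c,round(r["score"],2),len(xs),I[c]["img"][r["pixels"]].mean(0).round(),"mid",np.round(m+a*(p.max()+p.min())/2,4),"yaw",np.degrees(np.arctan2(a[1],a[0])).round(1),"len",np.ptp(p).round(3))
# block fit
L=[("crown_left",.111),("crown_mid",.111),("crown_right",.111),("tongue_left",.0),("tongue_mid",.0),("tongue_right",0),("spot",.052)]
for q,_ in L:
  a=[pinpoint(c,q)[0]["point"] for c in I]
  print(q,np.round(tri([ray(I[c],p) for c,p in zip(I,a)]),4))
```

```text
scene 0.84 289 [63. 40. 74.] mid [ 0.3004 -0.3163] yaw 88.9 len 0.141
scene 0.79 197 [61. 35. 74.] mid [ 0.3186 -0.5046] yaw 29.7 len 0.137
scene 0.7 352 [115. 112. 102.] mid [ 0.435  -0.2341] yaw -2.4 len 0.138
top 0.72 361 [74. 51. 84.] mid [ 0.3168 -0.5091] yaw 26.8 len 0.129
top 0.63 302 [76. 50. 88.] mid [ 0.2967 -0.3226] yaw -89.6 len 0.125
top 0.58 320 [111. 109. 106.] mid [ 0.4338 -0.2393] yaw -2.6 len 0.127
crown_left [0.624  0.0117 0.112 ]
crown_mid [ 0.6288 -0.0666  0.1042]
crown_right [ 0.6501 -0.1516  0.1003]
tongue_left [ 0.5736 -0.0033  0.1126]
tongue_mid [ 0.5924 -0.073   0.103 ]
tongue_right [ 0.6145 -0.1573  0.1116]
spot [ 0.5714 -0.0904  0.0468]
```

View pics/crop1.png

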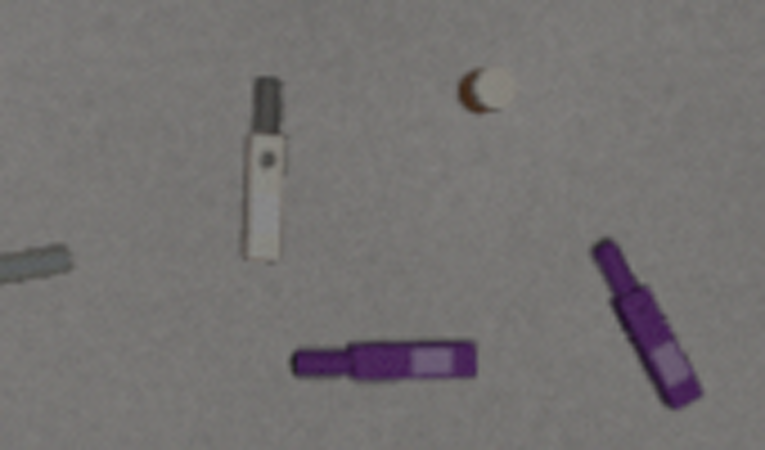

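Crop: the white bar with its grey nose (crop px 265,170) is the real one; the purple two are decoys. Moving over it.

Request:
play_rows --moves '[{"x": 1.6,"y": 3.5,"turn": -3.5,"jaw": 8.5},{"x": 1.6,"y": 3.5,"turn": -3.5},{"x": 1.6,"y": 3.5,"turn": -3.5},{"x": 1.6,"y": 3.5,"turn": -3.5},{"x": 1.6,"y": 3.5,"turn": -3.5},{"x": 1.6,"y": 3.5,"turn": -3.5},{"x": 1.6,"y": 3.5,"turn": -3.5},{"x": 1.6,"y": 3.5,"turn": -3.5}]'

```text
invalid input
```

```bash
cat > th.py <<'E'
from h import *
state()
I=eyes.get_image("wrist"); save(I,"w%d.png"%int(1000*ctrl.get_obs()["t"])); print(np.round(pinpoint("wrist","thermometer")[0]["point"],1))
for r in regions_of("wrist","thermometer")[:2]:
    for z in (.013,.026):
        ys,xs=np.nonzero(r["pixels"]); W=np.array([onz(I,(x,y),z)[:2] for x,y in zip(xs[::5],ys[::5])]); m=W.mean(0); u,s,v=np.linalg.svd(W-m,full_matrices=False); a=v[0]*np.sign(v[0][0]); p=(W-m)@a
        print(round(r["score"],2),len(xs),I["img"][r["pixels"]].mean(0).round(),z,"mid",np.round(m+a*(p.max()+p.min())/2,4),"yaw",np.degrees(np.arctan2(a[1],a[0])).round(1),"len",np.ptp(p).round(3),"wid",np.ptp((W-m)@v[1]).round(3))
for r in pinpoint("wrist","thermometer")[:2]: print("origin",np.round(onz(I,r["point"],0),4),r["score"])
for q in ("crown_left","crown_mid","crown_right"):
  for r in pinpoint("wrist",q)[:1]: print(q,np.round(onz(I,r["point"],.111),4),r["score"])
E
python3 th.py; ls pics
```

```text
t 2.65 pos [ 0.2695 -0.5639  0.2313] rot [-0.447  1.974 -1.974] F [-0.1 -0.9 -0. ] op 0.0855
[[-0.902 -0.     0.431]
 [-0.431 -0.    -0.902]
 [ 0.    -1.     0.   ]]
[49.9 29.6]
0.83 3197 [73. 40. 87.] 0.013 mid [ 0.2953 -0.3326] yaw -89.8 len 0.114 wid 0.029
0.83 3197 [73. 40. 87.] 0.026 mid [ 0.2969 -0.3397] yaw -89.8 len 0.11 wid 0.028
0.63 3316 [79. 45. 93.] 0.013 mid [ 0.3168 -0.5118] yaw 26.3 len 0.134 wid 0.029
0.63 3316 [79. 45. 93.] 0.026 mid [ 0.3176 -0.5125] yaw 26.3 len 0.129 wid 0.028
origin [ 0.2971 -0.3211 -0.    ] 0.83
origin [ 0.3134 -0.5108  0.    ] 0.83
crop1.png
scene0.png
top0.png
w2700.png
wrist0.png
```

Request:
play_rows --moves '[{"x": 1.6,"y": 3.5,"z": 0,"turn": -3.5,"jaw": 8.5},{"x": 1.6,"y": 3.5,"z": 0,"turn": -3.5,"jaw": 8.5},{"x": 1.6,"y": 3.5,"z": 0,"turn": -3.5,"jaw": 8.5},{"x": 1.6,"y": 3.5,"z": 0,"turn": -3.5,"jaw": 8.5},{"x": 1.6,"y": 3.5,"z": 0,"turn": -3.5,"jaw": 8.5},{"x": 1.6,"y": 3.5,"z": 0,"turn": -3.5,"jaw": 8.5},{"x": 1.6,"y": 3.5,"z": 0,"turn": -3.5,"jaw": 8.5},{"x": 1.6,"y": 3.5,"z": 0,"turn": -3.5,"jaw": 8.5}]' --squeeze 40

```text
t: 3.67
tool_pos: [0.3979, -0.2822, 0.2315]
tool_rot: [-0.052, -2.198, 2.199]
contact_force: [0.8, -0.6, -0.1]
opening: 0.0849
```

```bash
python3 th.py; ls pics
```

```text
t 3.67 pos [ 0.3979 -0.2822  0.2315] rot [-0.052 -2.198  2.199] F [ 0.8 -0.6 -0.1] op 0.0849
[[-0.999  0.001 -0.046]
 [ 0.046 -0.    -0.999]
 [-0.001 -1.     0.   ]]
[216.3 127.4]
0.93 2505 [63. 32. 77.] 0.013 mid [ 0.2947 -0.3217] yaw -89.9 len 0.13 wid 0.035
0.93 2505 [63. 32. 77.] 0.026 mid [ 0.3012 -0.3204] yaw -89.9 len 0.125 wid 0.034
0.84 2911 [123. 121. 113.] 0.013 mid [ 0.4309 -0.2418] yaw -3.9 len 0.131 wid 0.028
0.84 2911 [123. 121. 113.] 0.026 mid [ 0.4325 -0.2434] yaw -3.9 len 0.126 wid 0.027
origin [ 0.429  -0.2455  0.    ] 0.69
origin [ 0.2967 -0.3217  0.    ] 0.67
crop1.png
scene0.png
top0.png
w2700.png
w3716.png
wrist0.png
```

Request:
play_rows --moves '[{"x": 0.6,"y": 2,"z": -2,"turn": -0.6,"jaw": 8.5},{"x": 0.6,"y": 2,"z": -3,"turn": -0.6,"jaw": 8.5},{"x": 0,"y": 0,"z": -3.5,"turn": 0,"jaw": 8.5},{"x": 0,"y": 0,"z": -3.5,"turn": 0,"jaw": 7.0},{"x": 0,"y": 0,"z": 0,"turn": 0,"jaw": 7.0},{"x": 0,"y": 0,"z": 0,"turn": 0,"jaw": 7.0}]'

```text
t: 4.52
tool_pos: [0.4078, -0.2438, 0.1096]
tool_rot: [-0.067, -2.189, 2.183]
contact_force: [-0.2, -0.3, 0.9]
opening: 0.07
```

```bash
python3 th.py; ls pics
```

```text
t 4.52 pos [ 0.4078 -0.2438  0.1096] rot [-0.067 -2.189  2.183] F [-0.2 -0.3  0.9] op 0.07
[[-0.998 -0.004 -0.065]
 [ 0.065  0.003 -0.998]
 [ 0.004 -1.    -0.003]]
[344.9 296.6]
0.92 6080 [127. 124. 115.] 0.013 mid [ 0.4304 -0.2414] yaw -4.4 len 0.135 wid 0.027
0.92 6080 [127. 124. 115.] 0.026 mid [ 0.4334 -0.2419] yaw -4.4 len 0.127 wid 0.026
0.85 2673 [52. 23. 65.] 0.013 mid [ 0.2976 -0.3237] yaw -85.5 len 0.135 wid 0.044
0.85 2673 [52. 23. 65.] 0.026 mid [ 0.3078 -0.3198] yaw -85.5 len 0.128 wid 0.042
origin [ 0.2991 -0.3197  0.    ] 0.8
origin [ 0.4317 -0.2438  0.    ] 0.66
crop1.png
scene0.png
top0.png
w2700.png
w3716.png
w4566.png
wrist0.png
```

Request:
play_rows --moves '[{"x": 0.2,"y": 0.3,"z": -3,"turn": -0.5,"jaw": 7},{"x": 0,"y": 0,"z": -3,"turn": 0,"jaw": 7},{"x": 0,"y": 0,"z": -2.5,"turn": 0,"jaw": 7},{"x": 0,"y": 0,"z": -1.8,"turn": 0,"jaw": 7},{"x": 0,"y": 0,"z": 0,"turn": 0,"jaw": 5},{"x": 0,"y": 0,"z": 0,"turn": 0,"jaw": 1.8},{"x": 0,"y": 0,"z": 0,"turn": 0,"jaw": 1.8},{"x": 0,"y": 0,"z": 0,"turn": 0,"jaw": 1.8}]' --squeeze 40

```text
t: 5.53
tool_pos: [0.4131, -0.2421, 0.0108]
tool_rot: [-0.083, -2.184, 2.188]
contact_force: [0.9, 0.5, -0.6]
opening: 0.0253
```

Request:
play_rows --moves '[{"x": 0,"y": 0,"z": 0,"turn": 0,"jaw": 1.8},{"x": 0,"y": 0,"z": 0,"turn": 0,"jaw": 1.8}]'

```text
t: 5.7
tool_pos: [0.4131, -0.2421, 0.0106]
tool_rot: [-0.083, -2.183, 2.189]
contact_force: [-0.4, 0.4, 6.4]
opening: 0.0248
```

```bash
python3 th.py; ls pics|tail -3
```

```text
t 5.7 pos [ 0.4131 -0.2421  0.0106] rot [-0.083 -2.183  2.189] F [-0.4  0.4  6.4] op 0.0248
[[-0.997  0.003 -0.072]
 [ 0.072 -0.003 -0.997]
 [-0.004 -1.     0.002]]
[256.3 206.3]
0.66 15532 [129. 126. 116.] 0.013 mid [ 0.4281 -0.2447] yaw -4.0 len 0.14 wid 0.028
0.66 15532 [129. 126. 116.] 0.026 mid [ 0.4339 -0.245 ] yaw -4.0 len 0.127 wid 0.025
origin [ 0.4326 -0.2469  0.    ] 0.78
crown_left [ 0.4745 -0.2482  0.111 ] 0.65
w4566.png
w5750.png
wrist0.png
```

Request:
play_rows --moves '[{"x": 0,"y": 0,"z": 1.5,"turn": 0,"jaw": 1.8},{"x": 0,"y": 0,"z": 3,"turn": 0,"jaw": 1.8},{"x": 0,"y": 2,"z": 3,"turn": 4,"jaw": 1.8},{"x": 0,"y": 3,"z": 2.5,"turn": 4,"jaw": 1.8},{"x": 0,"y": 3,"z": 0,"turn": 4,"jaw": 1.8},{"x": 0,"y": 3,"z": 0,"turn": 4,"jaw": 1.8},{"x": 0,"y": 1.5,"z": 0,"turn": 0,"jaw": 1.8},{"x": 0,"y": 0,"z": 0,"turn": 0,"jaw": 1.8}]'

```text
t: 6.72
tool_pos: [0.4111, -0.1134, 0.1083]
tool_rot: [-0.222, 2.111, -2.11]
contact_force: [0.1, -0.1, -0.8]
opening: 0.0248
```

Run:
```python
from h import *
state()
for c in ("wrist","top"):
  I=eyes.get_image(c); save(I,c+"a.png")
  for q,z in (("spot",.052),("crown_left",.111),("crown_mid",.111),("crown_right",.111),("tongue_left",.108),("tongue_mid",.108),("tongue_right",.108)):
    for r in pinpoint(c,q)[:2]: print(c,q,np.round(r["point"]),np.round(onz(I,r["point"],z),4),round(r["score"],2))
```

```text
t 6.72 pos [ 0.4111 -0.1134  0.1083] rot [-0.222  2.111 -2.11 ] F [ 0.1 -0.1 -0.8] op 0.0248
[[-0.978  0.     0.209]
 [-0.209  0.001 -0.978]
 [-0.    -1.    -0.   ]]
top spot [259. 183.] [ 0.5711 -0.0851  0.052 ] 0.72
top crown_left [228. 162.] [0.6274 0.0078 0.111 ] 0.68
top crown_mid [253. 161.] [ 0.6319 -0.0657  0.111 ] 0.46
top crown_right [285. 155.] [ 0.6467 -0.163   0.111 ] 0.45
top tongue_left [229. 179.] [0.5776 0.0041 0.108 ] 0.64
top tongue_left [227. 163.] [0.6253 0.0113 0.108 ] 0.63
top tongue_mid [254. 173.] [ 0.5952 -0.0707  0.108 ] 0.71
top tongue_mid [286. 166.] [ 0.6152 -0.1636  0.108 ] 0.44
top tongue_right [286. 167.] [ 0.6124 -0.165   0.108 ] 0.76
top tongue_right [123. 148.] [0.6796 0.3252 0.108 ] 0.51
```

View pics/wrista.png

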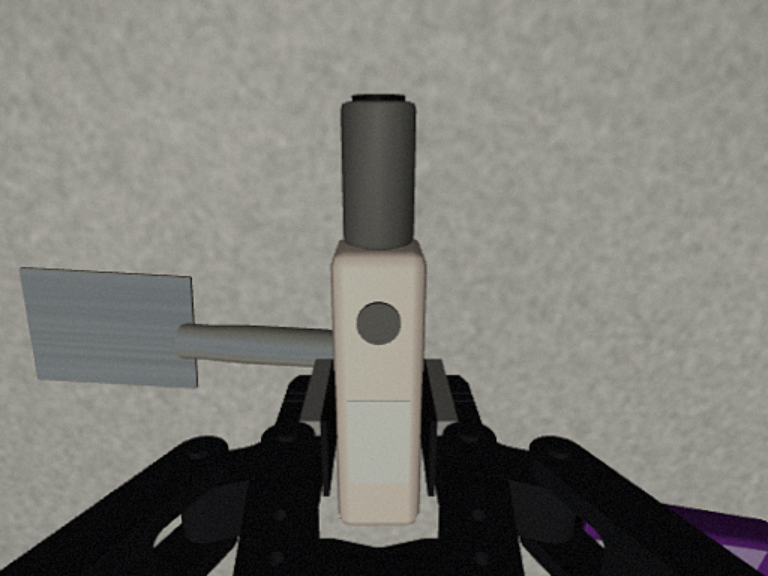

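Request:
play_rows --moves '[{"x": 1,"y": 0,"z": -2,"turn": 0,"jaw": 1.8},{"x": 1,"y": 0,"z": -2,"turn": 0,"jaw": 1.8},{"x": 0.5,"y": 0,"z": -1.5,"turn": 0,"jaw": 1.8},{"x": 0,"y": 0,"z": -0.4,"turn": 0,"jaw": 1.8},{"x": 0,"y": 0,"z": 0,"turn": 0,"jaw": 1.8},{"x": 0,"y": 0,"z": 0,"turn": 0,"jaw": 1.8}]'

```text
t: 8.02
tool_pos: [0.4364, -0.1159, 0.0496]
tool_rot: [-0.219, 2.113, -2.113]
contact_force: [0.2, -0.3, -0.8]
opening: 0.0249
```

Run:
```python
from h import *
o=state()
I={c:eyes.get_image(c) for c in ("scene","top","wrist")}
for c in I: save(I[c],c+"b.png")
for q in ("thermometer","spot"):
  for c in I:
    for r in pinpoint(c,q)[:3]: print(c,q,np.round(r["point"]),np.round(onz(I[c],r["point"],.039 if q[0]=="t" else .052),4),round(r["score"],2))
im=I["top"]["img"]; cv2.imwrite("pics/cropb.png",cv2.resize(cv2.cvtColor(im[130:260,190:340],cv2.COLOR_RGB2BGR),None,fx=5,fy=4.5,interpolation=cv2.INTER_CUBIC))
im=I["scene"]["img"]; cv2.imwrite("pics/cropb2.png",cv2.resize(cv2.cvtColor(im[120:260,160:320],cv2.COLOR_RGB2BGR),None,fx=4.2,fy=4.2,interpolation=cv2.INTER_CUBIC))
```

```text
t 8.02 pos [ 0.4364 -0.1159  0.0496] rot [-0.219  2.113 -2.113] F [ 0.2 -0.3 -0.8] op 0.0249
[[-0.979 -0.     0.205]
 [-0.205  0.    -0.979]
 [ 0.    -1.    -0.   ]]
scene thermometer [258. 172.] [ 0.4457 -0.1118  0.039 ] 0.8
scene thermometer [394. 304.] [0.5425 0.4157 0.039 ] 0.74
scene thermometer [198. 102.] [ 0.3416 -0.4895  0.039 ] 0.64
top thermometer [336. 270.] [ 0.2975 -0.3196  0.039 ] 0.63
top thermometer [391. 259.] [ 0.3262 -0.4977  0.039 ] 0.61
wrist thermometer [255. 205.] [ 0.4571 -0.1146  0.039 ] 0.93
scene spot [236. 201.] [ 0.5778 -0.0805  0.052 ] 0.75
scene spot [389. 302.] [0.5531 0.4041 0.052 ] 0.56
top spot [260. 186.] [ 0.5629 -0.0886  0.052 ] 0.63
top spot [355. 210.] [ 0.4815 -0.3836  0.052 ] 0.41
```

View pics/cropb.png

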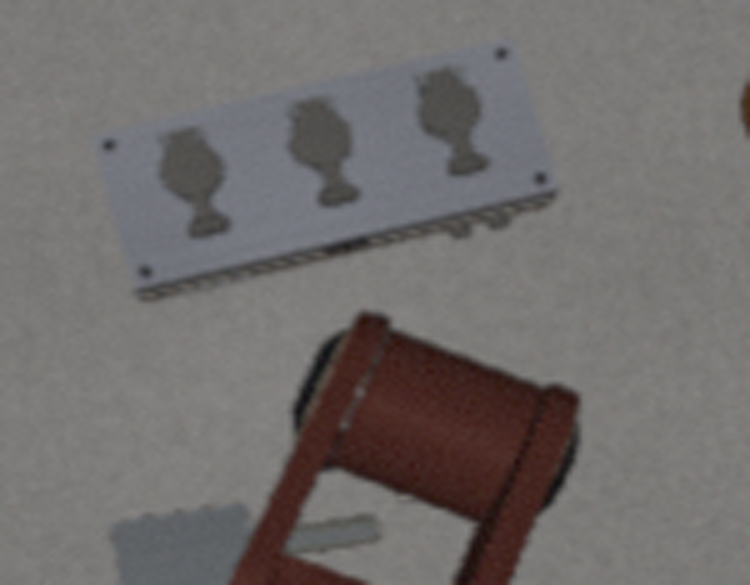

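View pics/cropb2.png

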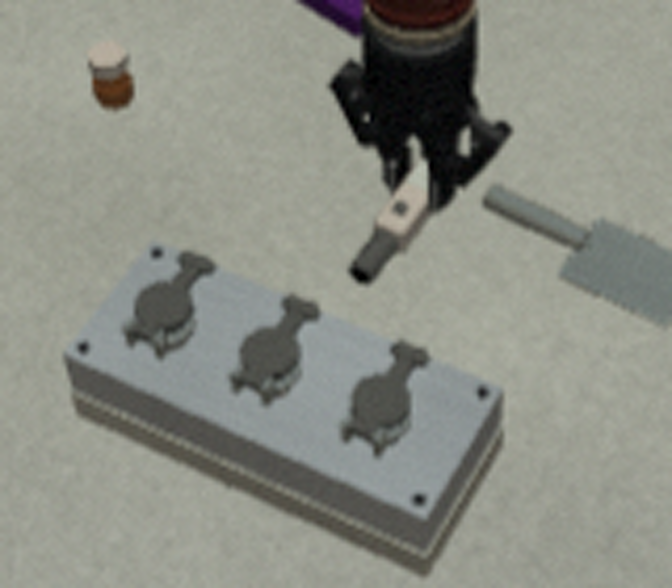

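View pics/wristb.png

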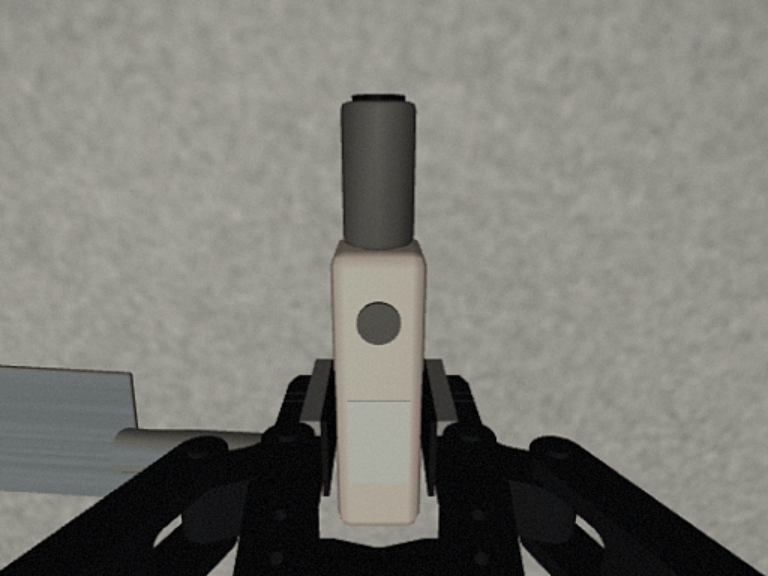

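Run:
```python
from h import *
I={c:eyes.get_image(c) for c in ("scene","top")}
# back-left, back-right, front-right, front-left
T=[(109,146),(502,54),(541,178),(146,272)]
S=[(420,499),(84,348),(157,253),(483,392)]
def f(c,p):
    return (p[0]/5+189.6,p[1]/4.5+129.6) if c=="top" else (p[0]/4.2+159.6,p[1]/4.2+119.6)
for c,L in (("top",T),("scene",S)):
    W=np.array([onz(I[c],f(c,p),.075)[:2] for p in L]); bl,br,fr,fl=W; m=W.mean(0)
    yv=(bl-br+fl-fr)/2; xv=(bl-fl+br-fr)/2
    yaw=np.arctan2(-yv[0],yv[1]); bx=np.array([np.cos(yaw),np.sin(yaw)]); by=np.array([-bx[1],bx[0]])
    print(c,"centre",m.round(4),"len",np.linalg.norm(yv).round(4),np.linalg.norm(xv).round(4),"yaw",np.degrees(yaw).round(2),"xyaw",np.degrees(np.arctan2(xv[1],xv[0])).round(2),"spot",(m-.055*bx).round(4))
    for n,p in zip("rml",[(450,106),(322,140),(193,166)] if c=="top" else [(164,303),(271,352),(382,401)]):
        w=onz(I[c],f(c,p),.111)[:2]; print(" crown",n,w.round(4),"in block",((w-m)@bx).round(4),((w-m)@by).round(4))
    for n,p in zip("rml",[(468,161),(338,191),(208,223)] if c=="top" else [(196,262),(301,307),(410,352)]):
        w=onz(I[c],f(c,p),.108)[:2]; print(" tongue",n,w.round(4),"in block",((w-m)@bx).round(4),((w-m)@by).round(4))
    tc=np.array([.4364,-.1159]); print("tcp in block",((tc-m)@bx).round(4),((tc-m)@by).round(4))
```

```text
top centre [ 0.6234 -0.0721] len 0.2505 0.0896 yaw 13.94 xyaw 14.03 spot [ 0.57   -0.0854]
 crown r [ 0.6532 -0.1467] in block 0.011 -0.0796
 crown m [ 0.6315 -0.0699] in block 0.0084 0.0003
 crown l [0.6153 0.0071] in block 0.0113 0.0788
 tongue r [ 0.6165 -0.1567] in block -0.027 -0.0805
 tongue m [ 0.5977 -0.0788] in block -0.0266 -0.0003
 tongue l [ 0.5776 -0.0013] in block -0.0273 0.0798
tcp in block -0.192 0.0026
scene centre [ 0.6222 -0.0709] len 0.2505 0.0902 yaw 13.98 xyaw 14.41 spot [ 0.5688 -0.0842]
 crown r [ 0.6514 -0.1453] in block 0.0103 -0.0793
 crown m [ 0.6333 -0.0659] in block 0.012 0.0021
 crown l [0.6145 0.0119] in block 0.0125 0.0821
 tongue r [ 0.6124 -0.1562] in block -0.0301 -0.0805
 tongue m [ 0.5934 -0.0781] in block -0.0297 -0.0
 tongue l [ 0.5735 -0.0013] in block -0.0305 0.0793
tcp in block -0.1912 0.0012
```

Request:
play_rows --moves '[{"x": 0,"y": 0,"z": 0,"turn": 0,"jaw": 1.8},{"x": 0,"y": 0,"z": 0,"turn": 0,"jaw": 1.8},{"x": 0,"y": 0,"z": 0,"turn": 0,"jaw": 1.8},{"x": 0,"y": 0,"z": 0,"turn": 0,"jaw": 1.8},{"x": 0,"y": 0,"z": 0,"turn": 0,"jaw": 1.8},{"x": 0,"y": 0,"z": 0,"turn": 0,"jaw": 1.8},{"x": 0,"y": 0,"z": 0,"turn": 0,"jaw": 1.8},{"x": 0,"y": 0,"z": 0,"turn": 0,"jaw": 1.8}]'

```text
t: 9.23
tool_pos: [0.4365, -0.1159, 0.0493]
tool_rot: [-0.219, 2.113, -2.113]
contact_force: [0.0, -0.5, -1.0]
opening: 0.0251
```

Request:
play_rows --moves '[{"x": 0,"y": 0,"z": 0,"turn": 0,"jaw": 1.8},{"x": 0,"y": 0,"z": 0,"turn": 0,"jaw": 1.8},{"x": 0,"y": 0,"z": 0,"turn": 0,"jaw": 1.8},{"x": 0,"y": 0,"z": 0,"turn": 0,"jaw": 1.8}]'

```text
t: 9.57
tool_pos: [0.4365, -0.1159, 0.0493]
tool_rot: [-0.219, 2.112, -2.113]
contact_force: [-0.3, 0.1, -1.5]
opening: 0.0248
```

Request:
play_rows --moves '[{"x": -0.5,"y": -2,"z": 0,"turn": 0,"jaw": 1.8},{"x": -0.5,"y": -3,"z": 0,"turn": 0,"jaw": 1.8},{"x": -0.5,"y": -3,"z": 0,"turn": 0,"jaw": 1.8},{"x": -0.5,"y": -2.5,"z": -1,"turn": 0,"jaw": 1.8},{"x": 0,"y": -0.5,"z": -1.3,"turn": 0,"jaw": 1.8},{"x": 0,"y": 0,"z": -1,"turn": 0,"jaw": 1.8},{"x": 0,"y": 0,"z": -0.3,"turn": 0,"jaw": 1.8},{"x": 0,"y": 0,"z": 0,"turn": 0,"jaw": 1.8}]'

```text
t: 10.23
tool_pos: [0.4154, -0.2245, 0.0118]
tool_rot: [-0.222, 2.116, -2.111]
contact_force: [-0.7, -0.8, -0.7]
opening: 0.0252
```

Request:
play_rows --moves '[{"x": 0,"y": 0,"z": 0,"turn": 0,"jaw": 1.8}]'

```text
t: 10.32
tool_pos: [0.4164, -0.225, 0.0131]
tool_rot: [-0.221, 2.113, -2.111]
contact_force: [1.2, -0.9, -1.5]
opening: 0.0254
```

Request:
play_rows --moves '[{"x": 0,"y": 0,"z": -0.2,"turn": 0,"jaw": 1.8},{"x": 0,"y": 0,"z": -0.1,"turn": 0,"jaw": 1.8},{"x": 0,"y": 0,"z": 0,"turn": 0,"jaw": 1.8}]'

```text
t: 10.57
tool_pos: [0.417, -0.2257, 0.0108]
tool_rot: [-0.219, 2.111, -2.112]
contact_force: [0.1, 0.4, -0.5]
opening: 0.0248
```

Request:
play_rows --moves '[{"x": 0,"y": 0,"z": 0,"turn": 0,"jaw": 4.5},{"x": 0,"y": 0,"z": 0,"turn": 0,"jaw": 6},{"x": 0,"y": 0,"z": 0,"turn": 0,"jaw": 6},{"x": 0,"y": 0,"z": 1,"turn": 0,"jaw": 6},{"x": 0,"y": 0,"z": 3,"turn": 0,"jaw": 6},{"x": 0,"y": 0,"z": 4,"turn": 0,"jaw": 6},{"x": 0,"y": 0,"z": 4,"turn": 0,"jaw": 6},{"x": 0,"y": 0,"z": 4,"turn": 0,"jaw": 0}]'

```text
t: 11.23
tool_pos: [0.4161, -0.2256, 0.1728]
tool_rot: [-0.219, 2.112, -2.113]
contact_force: [0.2, -0.5, 0.7]
opening: 0.0494
```

Request:
play_rows --moves '[{"x": 4,"y": 1,"z": 0,"turn": 1,"jaw": 0},{"x": 4,"y": 1,"z": 0,"turn": 1,"jaw": 0},{"x": 4,"y": 1,"z": 0,"turn": 0,"jaw": 0},{"x": 4,"y": 1,"z": 0,"turn": 0,"jaw": 0},{"x": 4,"y": 1.5,"z": 0,"turn": 0,"jaw": 0},{"x": 3,"y": 2,"z": 0,"turn": 0,"jaw": 0},{"x": 0,"y": 0,"z": 0,"turn": 0,"jaw": 0}]'

```text
t: 11.82
tool_pos: [0.6497, -0.148, 0.1708]
tool_rot: [-0.255, 2.091, -2.089]
contact_force: [-1.0, -0.6, 0.3]
opening: -0.0001
```

Run:
```python
from h import *
o=state()
I={c:eyes.get_image(c) for c in ("scene","wrist")}
for c in I: save(I[c],c+"c.png")
I=I["wrist"]
for q in ("crown_left","crown_mid","crown_right"):
  for r in pinpoint("wrist",q)[:2]: print(q,r["point"],np.round(onz(I,r["point"],.111),4),round(r["score"],2))
```

```text
t 11.82 pos [ 0.6497 -0.148   0.1708] rot [-0.255  2.091 -2.089] F [-1.  -0.6  0.3] op -0.0001
[[-0.97   0.003  0.243]
 [-0.243  0.001 -0.97 ]
 [-0.003 -1.    -0.001]]
crown_left [493.1, 199.6] [ 0.6908 -0.3004  0.111 ] 0.68
crown_left [3.1, 194.2] [0.6178 0.008  0.111 ] 0.59
crown_mid [124.8, 198.3] [ 0.6343 -0.0696  0.111 ] 0.94
crown_right [253.1, 200.0] [ 0.6531 -0.1495  0.111 ] 0.75
crown_right [422.2, 347.3] [ 0.569  -0.3026  0.111 ] 0.31
```

View pics/wristc.png

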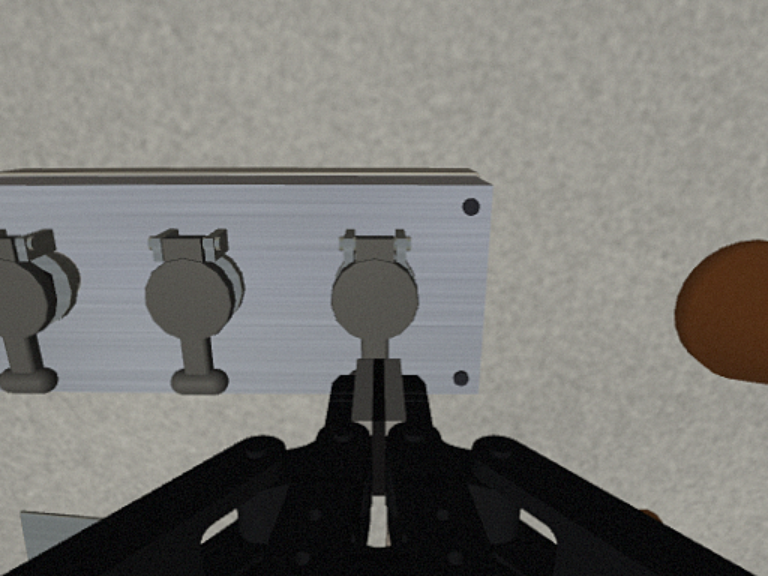

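View pics/scenec.png

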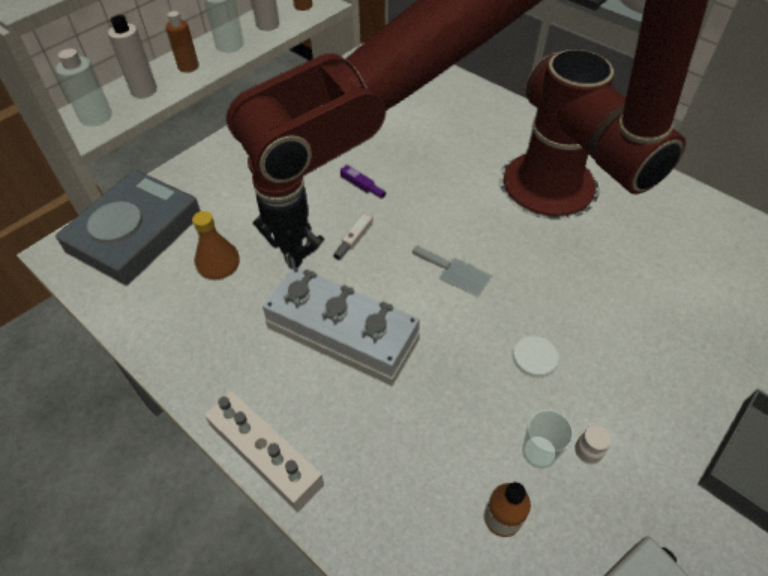

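Request:
play_rows --moves '[{"x": 0.3,"y": 0.1,"z": -3,"turn": 0,"jaw": 0},{"x": 0,"y": 0,"z": -2.3,"turn": 0,"jaw": 0},{"x": 0,"y": 0,"z": -0.7,"turn": 0,"jaw": 0},{"x": 0,"y": 0,"z": -0.4,"turn": 0,"jaw": 0},{"x": 0,"y": 0,"z": -0.4,"turn": 0,"jaw": 0},{"x": 0,"y": 0,"z": 0,"turn": 0,"jaw": 0}]'

```text
t: 12.57
tool_pos: [0.6474, -0.151, 0.1039]
tool_rot: [-0.255, 2.095, -2.094]
contact_force: [-0.7, -0.5, 1.3]
opening: 0.0001
```

Request:
play_rows --moves '[{"x": 0.3,"y": 0.1,"z": -0.3,"turn": 0,"jaw": 0},{"x": 0,"y": 0,"z": 0,"turn": 0,"jaw": 0},{"x": 0,"y": 0,"z": 0,"turn": 0,"jaw": 0}]'

```text
t: 12.82
tool_pos: [0.6512, -0.1505, 0.1016]
tool_rot: [-0.253, 2.092, -2.095]
contact_force: [-3.9, -0.2, 5.1]
opening: 0.0
```

Run:
```python
from h import *
o=state()
I={c:eyes.get_image(c) for c in ("scene","wrist")}
for c in I: save(I[c],c+"d.png")
im=I["scene"]["img"]; cv2.imwrite("pics/cropd.png",cv2.resize(cv2.cvtColor(im[120:260,160:320],cv2.COLOR_RGB2BGR),None,fx=4.2,fy=4.2,interpolation=cv2.INTER_CUBIC))
```

```text
t 12.82 pos [ 0.6512 -0.1505  0.1016] rot [-0.253  2.092 -2.095] F [-3.9 -0.2  5.1] op 0.0
[[-0.971  0.     0.238]
 [-0.238 -0.002 -0.971]
 [ 0.    -1.     0.002]]
```

View pics/wristd.png

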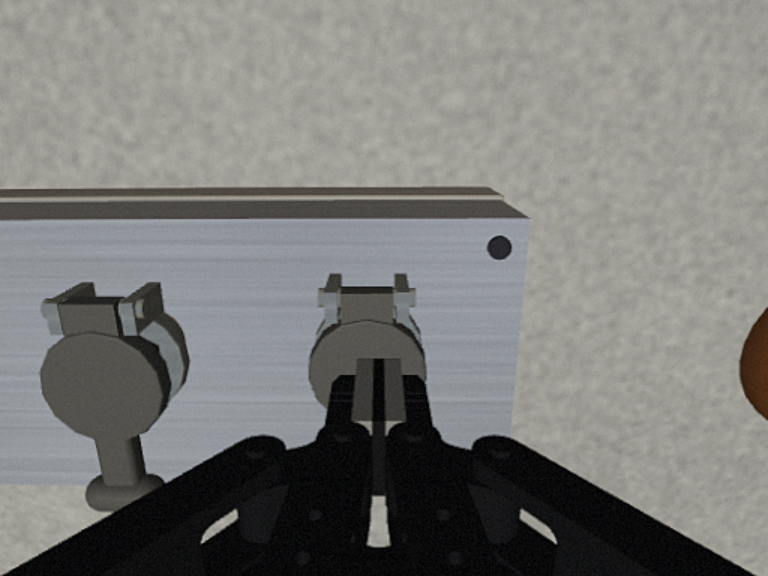

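View pics/cropd.png

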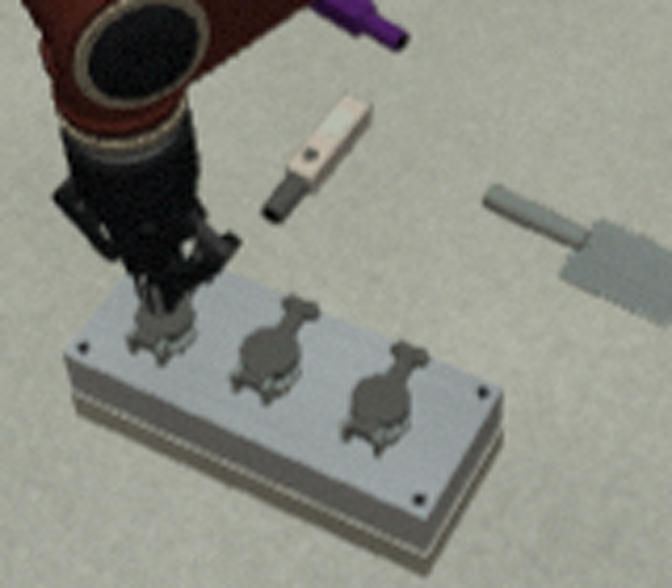

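Request:
play_rows --moves '[{"x": 0,"y": 0,"z": -0.4,"turn": 0,"jaw": 0},{"x": 0,"y": 0,"z": 0,"turn": 0,"jaw": 0},{"x": 0,"y": 0,"z": 0,"turn": 0,"jaw": 0}]'

```text
t: 13.17
tool_pos: [0.6515, -0.1507, 0.1001]
tool_rot: [-0.253, 2.091, -2.095]
contact_force: [-8.7, 0.7, 13.7]
opening: 0.0002
```

Request:
play_rows --moves '[{"x": 0,"y": 0,"z": 2,"turn": 0,"jaw": 0},{"x": 0,"y": 0,"z": 4,"turn": 0,"jaw": 0},{"x": -1.5,"y": -0.2,"z": 2,"turn": 0,"jaw": 4},{"x": -3.5,"y": -0.2,"z": 0,"turn": 0,"jaw": 4.2},{"x": -3,"y": 0,"z": 0,"turn": 0,"jaw": 4.2},{"x": 0,"y": 0,"z": 0,"turn": 0,"jaw": 4.2},{"x": 0,"y": 0,"z": 0,"turn": 0,"jaw": 4.2}]'

```text
t: 13.75
tool_pos: [0.5702, -0.1536, 0.1759]
tool_rot: [-0.252, 2.093, -2.094]
contact_force: [0.3, 0.7, 0.5]
opening: 0.0418
```

Run:
```python
from h import *
o=state()
I={c:eyes.get_image(c) for c in ("scene","wrist")}
for c in I: save(I[c],c+"e.png")
im=I["scene"]["img"]; cv2.imwrite("pics/crope.png",cv2.resize(cv2.cvtColor(im[120:260,160:320],cv2.COLOR_RGB2BGR),None,fx=4.2,fy=4.2,interpolation=cv2.INTER_CUBIC))
I=I["wrist"]
for q,z in (("crown_right",.101),("tongue_right",.098),("crown_mid",.111),("tongue_mid",.108)):
  for r in pinpoint("wrist",q)[:3]: print(q,np.round(r["point"]),np.round(onz(I,r["point"],z),4),round(r["score"],2))
```

```text
t 13.75 pos [ 0.5702 -0.1536  0.1759] rot [-0.252  2.093 -2.094] F [0.3 0.7 0.5] op 0.0418
[[-0.971  0.001  0.238]
 [-0.238 -0.    -0.971]
 [-0.001 -1.     0.   ]]
crown_right [274.  76.] [ 0.653  -0.1485  0.101 ] 0.61
tongue_right [270. 141.] [ 0.613  -0.1567  0.098 ] 0.81
tongue_right [ 92. 310.] [ 0.4503 -0.0536  0.098 ] 0.69
crown_mid [136.  75.] [ 0.6343 -0.0689  0.111 ] 0.91
tongue_mid [143. 148.] [ 0.5917 -0.0785  0.108 ] 0.59
```

View pics/wriste.png

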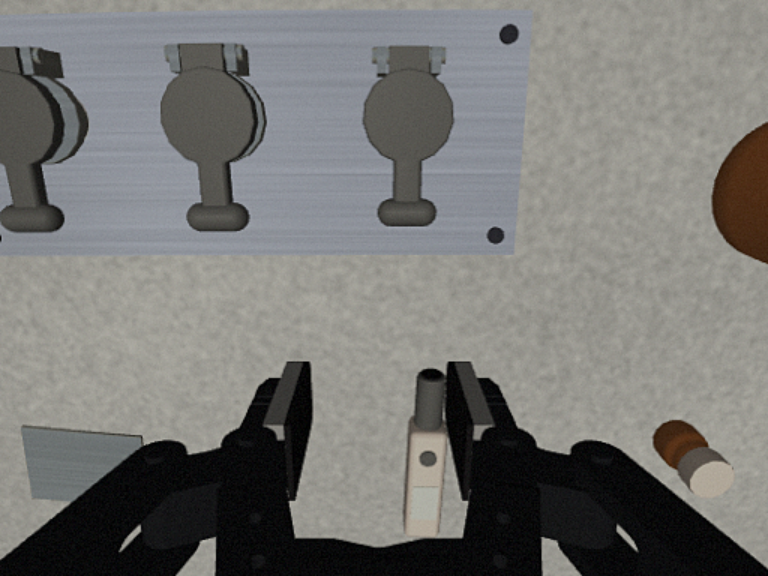

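View pics/crope.png

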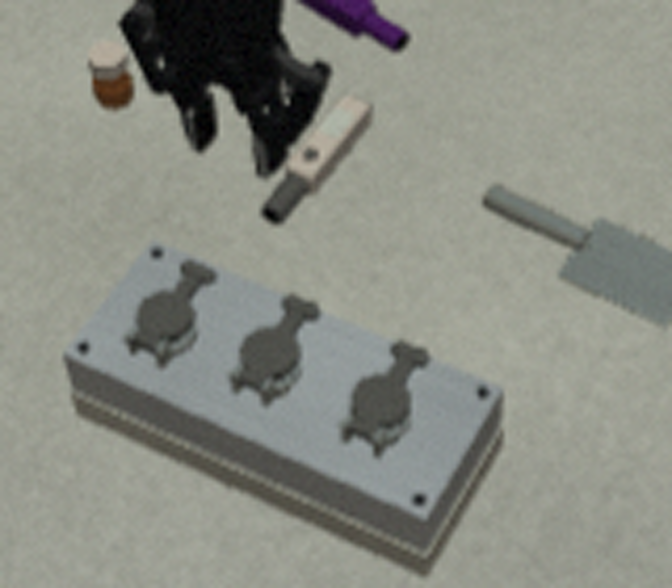

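Request:
play_rows --moves '[{"x": 2.3,"y": -0.1,"z": -2,"turn": 0,"jaw": 4.2},{"x": 2,"y": -0.2,"z": -1.5,"turn": 0,"jaw": 4.2},{"x": 0,"y": 0,"z": -1,"turn": 0,"jaw": 4.2},{"x": 0,"y": 0,"z": 0,"turn": 0,"jaw": 4.2},{"x": 0,"y": 0,"z": 0,"turn": 0,"jaw": 4.2}]'

```text
t: 14.47
tool_pos: [0.6139, -0.1559, 0.1292]
tool_rot: [-0.257, 2.095, -2.093]
contact_force: [0.5, -0.3, -0.6]
opening: 0.0418
```

Run:
```python
from h import *
o=state()
I=eyes.get_image("wrist"); save(I,"wristf.png")
```

```text
t 14.47 pos [ 0.6139 -0.1559  0.1292] rot [-0.257  2.095 -2.093] F [ 0.5 -0.3 -0.6] op 0.0418
[[-0.971 -0.003  0.24 ]
 [-0.24   0.001 -0.971]
 [ 0.002 -1.    -0.001]]
```

View pics/wristf.png

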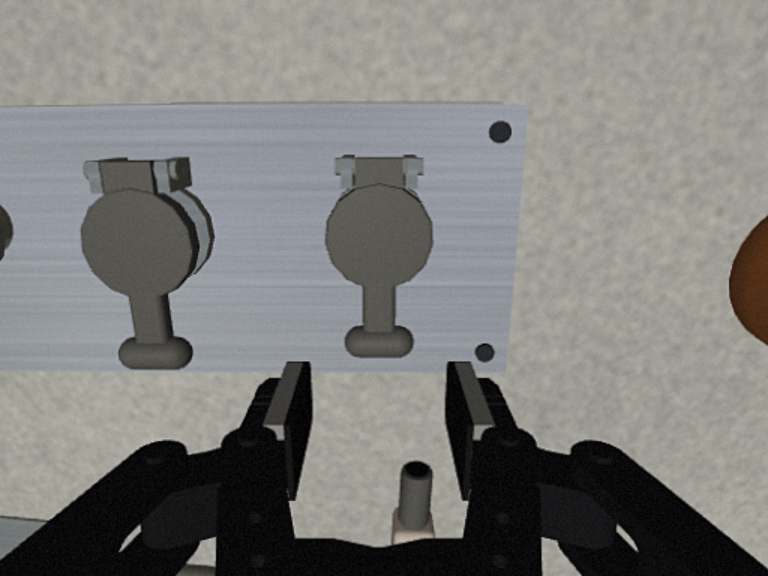

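Request:
play_rows --moves '[{"x": 0,"y": 0,"z": -2,"turn": 0,"jaw": 4.2},{"x": 0,"y": 0,"z": -1.6,"turn": 0,"jaw": 4.2},{"x": 0,"y": 0,"z": -1,"turn": 0,"jaw": 4.2},{"x": 0,"y": 0,"z": 0,"turn": 0,"jaw": 4.2},{"x": 0,"y": 0,"z": 0,"turn": 0,"jaw": 3.2},{"x": 0,"y": 0,"z": 0,"turn": 0,"jaw": 2},{"x": 0,"y": 0,"z": 0,"turn": 0,"jaw": 2},{"x": 0,"y": 0,"z": 0,"turn": 0,"jaw": 2}]' --squeeze 30

```text
t: 15.18
tool_pos: [0.6148, -0.1562, 0.0855]
tool_rot: [-0.253, 2.093, -2.093]
contact_force: [-1.7, 1.4, 2.2]
opening: 0.0234
```

Run:
```python
from h import *
o=state()
I=eyes.get_image("wrist"); save(I,"wristg.png")
```

```text
t 15.18 pos [ 0.6148 -0.1562  0.0855] rot [-0.253  2.093 -2.093] F [-1.7  1.4  2.2] op 0.0234
[[-0.971  0.001  0.239]
 [-0.239  0.    -0.971]
 [-0.001 -1.     0.   ]]
```

View pics/wristg.png

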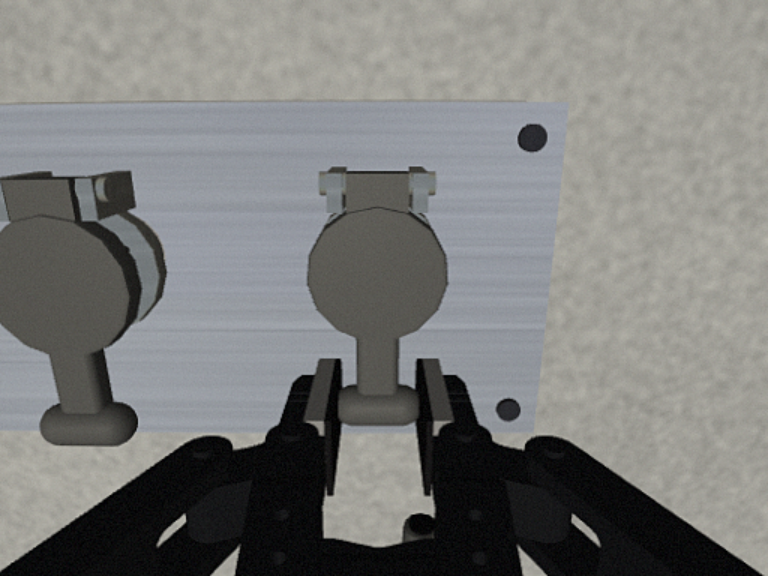

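Request:
play_rows --moves '[{"x": 0,"y": 0,"z": 0,"turn": 0,"jaw": 2},{"x": 0.07,"y": 0.02,"z": 0.55,"turn": 0,"jaw": 2},{"x": 0.07,"y": 0.02,"z": 0.55,"turn": 0,"jaw": 2},{"x": 0.16,"y": 0.04,"z": 0.53,"turn": 0,"jaw": 2},{"x": 0.16,"y": 0.04,"z": 0.53,"turn": 0,"jaw": 2},{"x": 0,"y": 0,"z": 0,"turn": 0,"jaw": 2}]'

```text
t: 15.73
tool_pos: [0.6197, -0.155, 0.1073]
tool_rot: [-0.253, 2.092, -2.093]
contact_force: [-1.5, 1.4, -1.9]
opening: 0.023
```

Run:
```python
from h import *
o=state()
I=eyes.get_image("wrist"); save(I,"wristh.png")
```

```text
t 15.73 pos [ 0.6197 -0.155   0.1073] rot [-0.253  2.092 -2.093] F [-1.5  1.4 -1.9] op 0.023
[[-0.971  0.001  0.239]
 [-0.239 -0.    -0.971]
 [-0.001 -1.     0.   ]]
```

View pics/wristh.png

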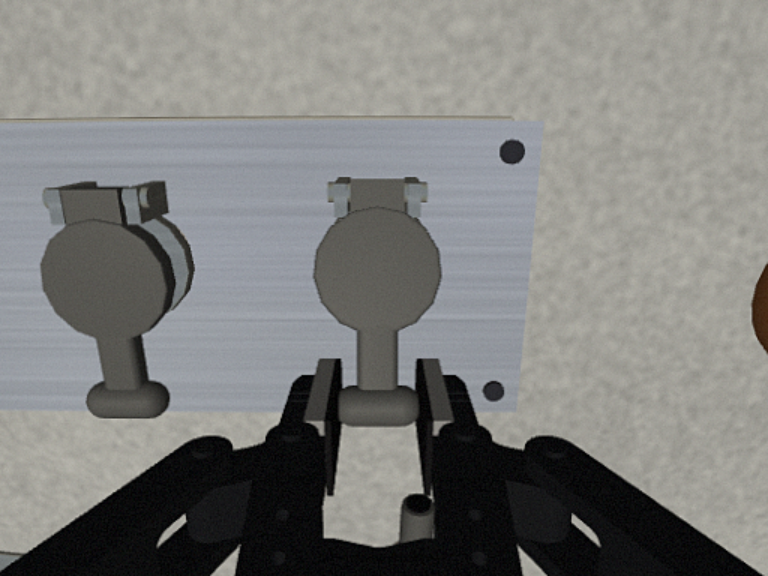

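The tongue is moving with the fingers (crossbar still between the pads at 378,406). I carry on along the arc.

Request:
play_rows --moves '[{"x": 0.25,"y": 0.06,"z": 0.5,"turn": 0,"jaw": 2},{"x": 0.25,"y": 0.06,"z": 0.5,"turn": 0,"jaw": 2},{"x": 0.33,"y": 0.08,"z": 0.44,"turn": 0,"jaw": 2},{"x": 0.33,"y": 0.08,"z": 0.44,"turn": 0,"jaw": 2},{"x": 0.4,"y": 0.1,"z": 0.38,"turn": 0,"jaw": 2},{"x": 0.4,"y": 0.1,"z": 0.38,"turn": 0,"jaw": 2},{"x": 0,"y": 0,"z": 0,"turn": 0,"jaw": 2}]'

```text
t: 16.37
tool_pos: [0.6401, -0.15, 0.1334]
tool_rot: [-0.252, 2.091, -2.092]
contact_force: [-0.6, 0.9, -2.0]
opening: 0.0233
```

Request:
play_rows --moves '[{"x": 0.45,"y": 0.11,"z": 0.3,"turn": 0,"jaw": 2},{"x": 0.45,"y": 0.11,"z": 0.3,"turn": 0,"jaw": 2},{"x": 0,"y": 0,"z": 0,"turn": 0,"jaw": 2},{"x": 0,"y": 0,"z": 0,"turn": 0,"jaw": 2},{"x": 0,"y": 0,"z": 0,"turn": 0,"jaw": 2}]'

```text
t: 16.78
tool_pos: [0.6476, -0.1481, 0.1381]
tool_rot: [-0.255, 2.093, -2.093]
contact_force: [-1.3, 1.2, -1.3]
opening: 0.023
```

Run:
```python
from h import *
o=state()
I={c:eyes.get_image(c) for c in ("scene","wrist","top")}
for c in I: save(I[c],c+"i.png")
im=I["scene"]["img"]; cv2.imwrite("pics/cropi.png",cv2.resize(cv2.cvtColor(im[120:260,160:320],cv2.COLOR_RGB2BGR),None,fx=4.2,fy=4.2,interpolation=cv2.INTER_CUBIC))
```

```text
t 16.78 pos [ 0.6476 -0.1481  0.1381] rot [-0.255  2.093 -2.093] F [-1.3  1.2 -1.3] op 0.023
[[-0.971 -0.     0.239]
 [-0.239 -0.    -0.971]
 [ 0.    -1.     0.   ]]
```

View pics/wristi.png

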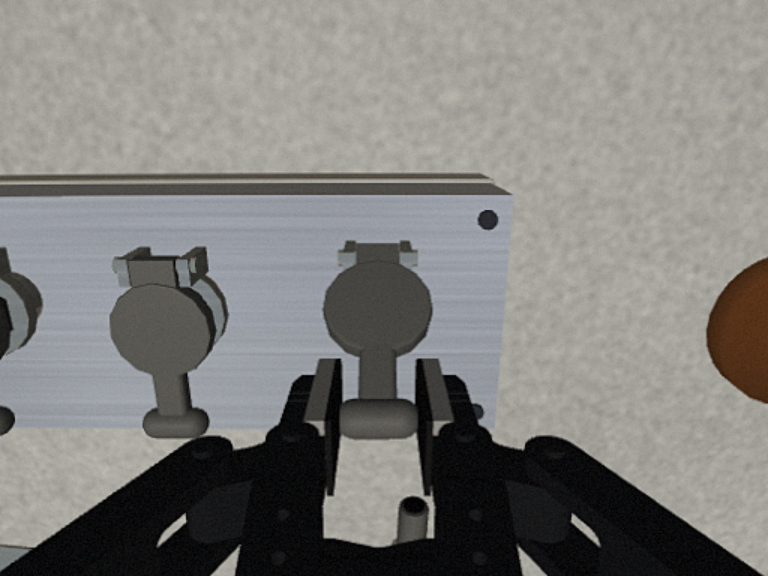

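View pics/cropi.png

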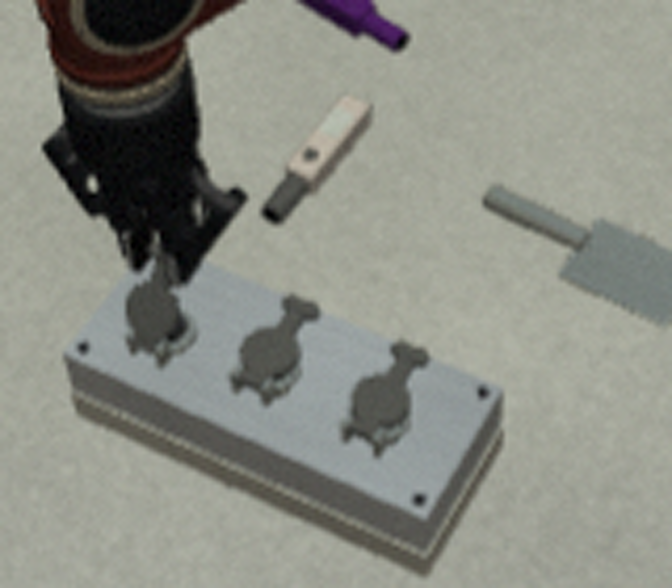

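View pics/scenei.png

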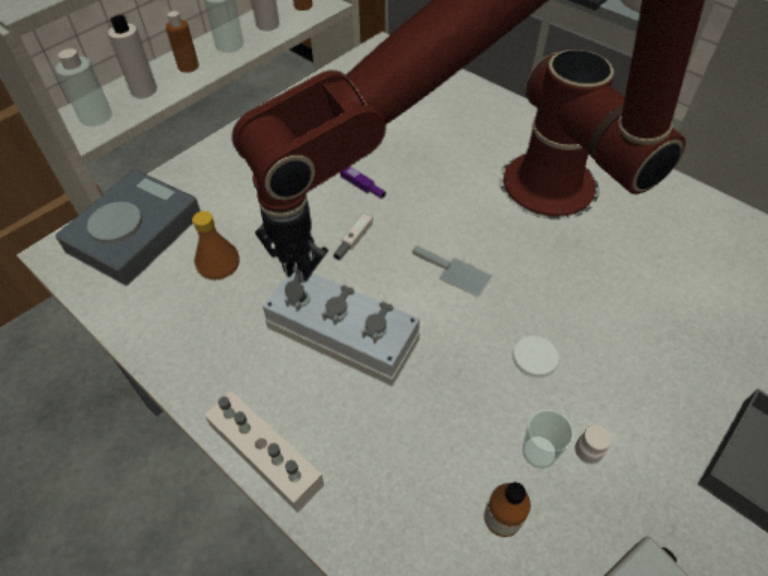

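Run:
```python
from h import *
I={c:eyes.get_image(c) for c in ("wrist","scene","top")}
yaw=np.radians(13.96);bx=np.array([np.cos(yaw),np.sin(yaw),0]);by=np.array([-bx[1],bx[0],0]);c0=np.array([.6228,-.0715,0])
H=c0+.035*bx-.08*by+np.array([0,0,.095])
def P(a,b,th): # a in front of hinge, b above
    return H+bx*(-a*np.cos(th)+b*np.sin(th))+np.array([0,0,1])*(a*np.sin(th)+b*np.cos(th))
for th in range(0,90,10):
    t=np.radians(th)
    print(th,"wrist bar",(proj(I["wrist"],P(.064,.003,t))*1.5).round(),"crown",(proj(I["wrist"],P(.024,.006,t))*1.5).round(),
     "scene crown",((proj(I["scene"],P(.024,.006,t))-[160,120])*4.2).round(), "bar",((proj(I["scene"],P(.064,.003,t))-[160,120])*4.2).round(),"tip-bar h",(P(.064,.003,t)[2]-.1381).round(4),((P(.064,.003,t)-np.array([.6476,-.1481,0]))@bx).round(4))
im=I["scene"]["img"][170:220,170:230]; cv2.imwrite("pics/cropj.png",cv2.resize(cv2.cvtColor(im,cv2.COLOR_RGB2BGR),None,fx=12,fy=12,interpolation=cv2.INTER_CUBIC))
```

```text
0 wrist bar [376. 407.] crown [375. 319.] scene crown [161. 311.] bar [194. 271.] tip-bar h -0.0401 -0.0346
10 wrist bar [376. 418.] crown [375. 320.] scene crown [159. 309.] bar [191. 262.] tip-bar h -0.029 -0.0331
20 wrist bar [376. 426.] crown [375. 318.] scene crown [157. 307.] bar [187. 256.] tip-bar h -0.0184 -0.0297
30 wrist bar [375. 430.] crown [375. 315.] scene crown [154. 307.] bar [181. 252.] tip-bar h -0.0085 -0.0245
40 wrist bar [375. 428.] crown [375. 309.] scene crown [151. 308.] bar [174. 250.] tip-bar h 0.0003 -0.0177
50 wrist bar [375. 419.] crown [375. 301.] scene crown [147. 310.] bar [166. 252.] tip-bar h 0.0079 -0.0094
60 wrist bar [374. 402.] crown [375. 292.] scene crown [144. 313.] bar [156. 256.] tip-bar h 0.0138 0.0
70 wrist bar [374. 377.] crown [375. 281.] scene crown [140. 317.] bar [147. 264.] tip-bar h 0.0181 0.0103
80 wrist bar [374. 345.] crown [375. 268.] scene crown [136. 322.] bar [137. 273.] tip-bar h 0.0204 0.0213
```

View pics/cropj.png

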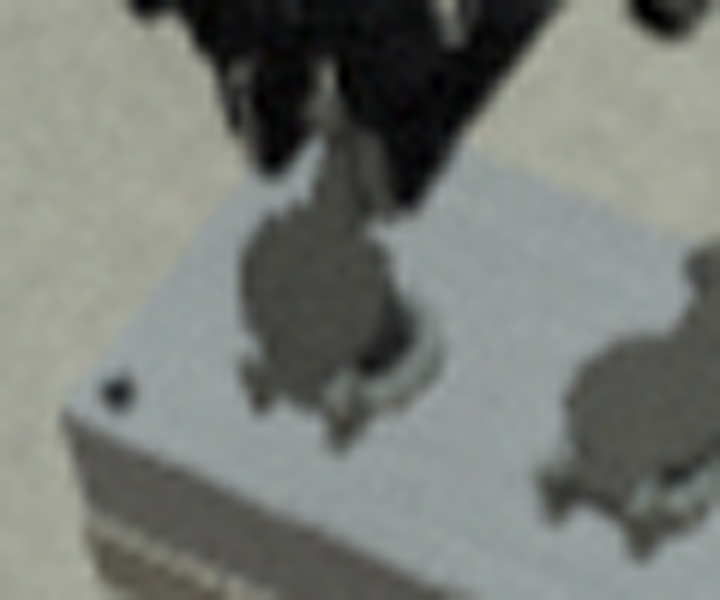

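Request:
play_rows --moves '[{"x": 0,"y": 0,"z": 0,"turn": 0,"jaw": 1.5},{"x": 0,"y": 0,"z": 0,"turn": 0,"jaw": 1.5},{"x": 0.3,"y": 0.07,"z": 0.15,"turn": 0,"jaw": 1.5},{"x": 0.3,"y": 0.07,"z": 0.15,"turn": 0,"jaw": 1.5},{"x": 0.3,"y": 0.07,"z": 0.15,"turn": 0,"jaw": 1.5},{"x": 0,"y": 0,"z": 0,"turn": 0,"jaw": 1.5},{"x": 0,"y": 0,"z": 0,"turn": 0,"jaw": 1.5}]' --squeeze 70

```text
t: 17.67
tool_pos: [0.6565, -0.1453, 0.142]
tool_rot: [-0.257, 2.094, -2.091]
contact_force: [-2.6, 2.7, -5.0]
opening: 0.0203
```

```bash
cat > ang.py <<'E'
from h import *
import sys
o=state(); tag=sys.argv[1]
I={c:eyes.get_image(c) for c in ("wrist","scene")}
yaw=np.radians(13.96);bx=np.array([np.cos(yaw),np.sin(yaw),0]);by=np.array([-bx[1],bx[0],0]);c0=np.array([.6228,-.0715,0])
H=c0+.035*bx-.08*by+np.array([0,0,.095])
def P(a,b,th,y=0): return H+y*by+bx*(-a*np.cos(th)+b*np.sin(th))+np.array([0,0,1])*(a*np.sin(th)+b*np.cos(th))
W=cv2.resize(cv2.cvtColor(I["wrist"]["img"],cv2.COLOR_RGB2BGR),None,fx=1.5,fy=1.5)
S=cv2.resize(cv2.cvtColor(I["scene"]["img"][160:220,165:235],cv2.COLOR_RGB2BGR),None,fx=10,fy=10,interpolation=cv2.INTER_CUBIC); S0=S.copy()
for th,col in ((45,(0,255,255)),(60,(0,255,0)),(75,(0,0,255))):
    t=np.radians(th); ring=[(.024+.019*np.cos(a),.006,.019*np.sin(a)) for a in np.linspace(0,2*np.pi,40)]
    w=np.array([proj(I["wrist"],P(a,b,t,y))*1.5 for a,b,y in ring]); s=np.array([(proj(I["scene"],P(a,b,t,y))-[164.5,159.5])*10 for a,b,y in ring])
    cv2.polylines(W,[w.astype(int)],True,col,1); cv2.polylines(S,[s.astype(int)],True,col,1)
    print(th,"bar",(proj(I["wrist"],P(.064,.003,t))*1.5).round(),"crown",w.mean(0).round())
cv2.imwrite("pics/W%s.png"%tag,W); cv2.imwrite("pics/S%s.png"%tag,S)
E
python3 ang.py 1
```

```text
t 17.67 pos [ 0.6565 -0.1453  0.142 ] rot [-0.257  2.094 -2.091] F [-2.6  2.7 -5. ] op 0.0203
[[-0.97  -0.001  0.241]
 [-0.241  0.001 -0.97 ]
 [ 0.001 -1.    -0.001]]
45 bar [377. 441.] crown [377. 328.]
60 bar [377. 422.] crown [377. 316.]
75 bar [376. 385.] crown [377. 299.]
```

View pics/W1.png

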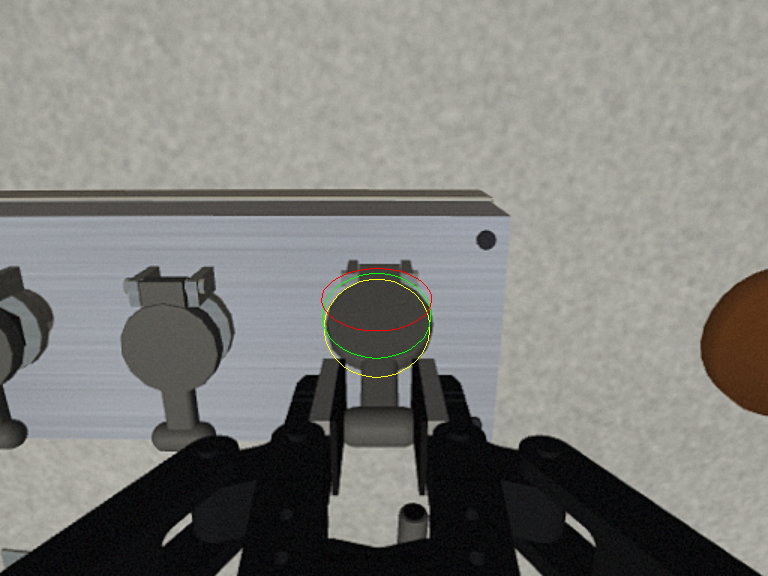

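View pics/S1.png

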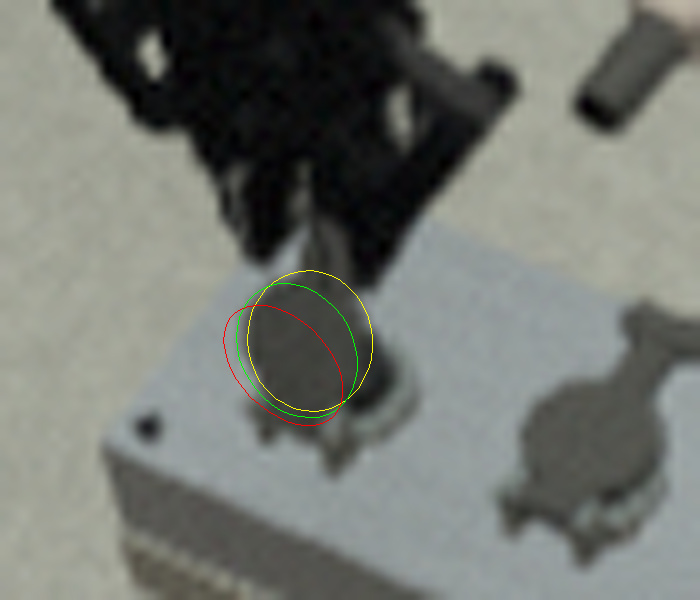

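Request:
play_rows --moves '[{"x": 0,"y": 0,"z": 0,"turn": 0,"jaw": 1.5},{"x": 0,"y": 0,"z": 0,"turn": 0,"jaw": 1.5},{"x": 0,"y": 0,"z": 0,"turn": 0,"jaw": 1.5},{"x": 0,"y": 0,"z": 0,"turn": 0,"jaw": 1.5},{"x": 0,"y": 0,"z": 0,"turn": 0,"jaw": 1.5},{"x": 0,"y": 0,"z": 0,"turn": 0,"jaw": 1.5}]'

```text
t: 18.27
tool_pos: [0.6565, -0.1455, 0.1423]
tool_rot: [-0.255, 2.094, -2.092]
contact_force: [-1.4, 4.9, -7.5]
opening: 0.0203
```

Run:
```python
from h import *
state(); I=eyes.get_image("wrist")
im=I["img"][165:315,195:310]; im=cv2.convertScaleAbs(cv2.cvtColor(im,cv2.COLOR_RGB2BGR),alpha=1.8)
im=cv2.resize(im,None,fx=4,fy=4,interpolation=cv2.INTER_CUBIC); cv2.imwrite("pics/crk.png",im)
for c in ("wrist",):
  for q in ("tongue_right","crown_right"):
    for r in pinpoint(c,q)[:2]: print(q,np.round(np.array(r["point"])*1.5),round(r["score"],2))
```

```text
t 18.27 pos [ 0.6565 -0.1455  0.1423] rot [-0.255  2.094 -2.092] F [-1.4  4.9 -7.5] op 0.0203
[[-0.971 -0.001  0.239]
 [-0.239  0.001 -0.971]
 [ 0.    -1.    -0.001]]
tongue_right [381. 423.] 0.64
crown_right [376. 308.] 0.71
```

View pics/crk.png

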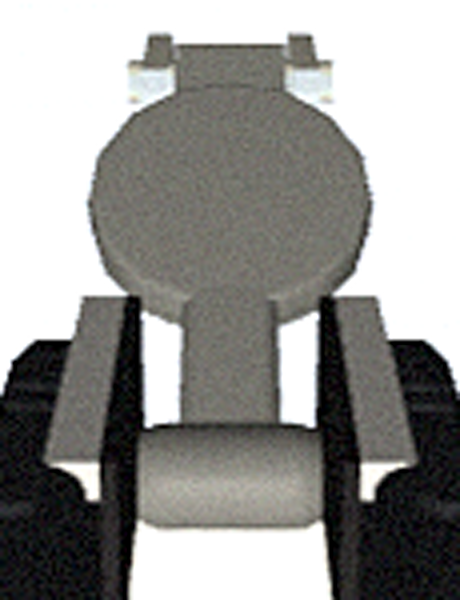

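The cap ellipse, the crossbar and the tool's travel along the arc all put the opening at about 55–60 degrees. The last two looks show no movement, so I'm handing in.

```bash
python3 -c "
from h import *
finish_job()"
```

```text
the job is handed in; nothing more can be done
```

The job is handed in, with the right (block's −y) bolt's cap held open by its tongue. The station gives no verdict, so the result rests on the checks below.

1. **Thermometer reading:** I held it still for over 1.5 s, about 118 mm from its origin to the disc. It was within about 2° of square and about 2 mm of centre. I then laid it flat near where it had been.
2. **Loose bolt:** I tapped the right bolt first. It sank to about 10 mm (the tip stopped at z = 0.100 m under about 14 N) and stayed down in the pictures, so I never touched the other two.
3. **Cap open:** I pinched the crossbar and swung it up and back. The crossbar slipped a few millimetres in the fingers partway, so I raised the grip from 30 to 70 N and went a little further.

**Last checks:**
- **Opening:** the estimates were about 57° from the crossbar's position, and about 57–60° from the cap's outline. A rougher first look suggested 45–52°. All of these are above the 40° limit.
- **Holding still:** the tool stayed put over the last 0.6 s, and the crossbar moved less than a pixel.
- **Force drift:** the downward force reading crept from −5 to −7.5 N during that hold. I did not explain it.
- **Rest of the bench:** in the last scene picture (t = 16.8 s, before the final 1 cm of travel) the thermometer lay flat and clear of the block. The other two caps were shut, and the bystanders in view stood where they started. The arm hid the small amber jar (vial) there, but it was upright in place earlier.

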